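Set the missing spacer into the lug pack

ROBOT

A 7-joint arm with a two-finger parallel gripper is mounted at the origin on the work surface. World frame = base frame: x ahead of the robot, y to its left, z up, the work surface at z = 0. Lengths are in m, angles in rad, forces in N, time in s.
With the tool pointing down it reaches from about 0.35 to 0.9 m from the base axis. Payload 19.9 kg.
Tool frame: the origin (TCP) lies between the finger pads; the fingertips stand 19 mm ahead of it and the grasp point (between the pads) is the TCP; z points along the fingers, y is the line along which they close (so a half turn about z gives the same grasp; the last joint's range is limited). The gripper opens to 94 mm and grips with 3 to 60 N. Pads are 16 mm wide; open, the fingers measure 119 mm over their backs; the gripper's body (75 mm by 177 mm) begins 78 mm behind the grasp point.
Start: joints at [-1.345, 0.417, -0.01, 1.614, 0.005, 1.111, -0.053], TCP at [0.165, 0.603, 0.193] pointing down, gripper open.
Joint ranges: [-2.81, 2.81], [-0.39, 2.02], [-1.27, 1.25], [0.06, 2.57], [-1.19, 4.33], [0.19, 2], [-2.82, 2.82]. Speed limits (rad/s): [1.89, 1.89, 2.39, 2.39, 3.01, 3.01, 3.01].

INTERFACE

Orientations are given as a 3x3 rotation matrix whose columns are the frame's x, y, z axes.
In Python, from rig import robot gives the robot as it stands. Calls block until the motion is done:
- robot.move_ptp(position, orientation): joint-space move of the TCP to a pose.
- robot.move_linear(position, velocity=0.15, frame=None, threshold=None): straight line of the TCP; frame=None keeps the orientation; velocity is the mean speed in m/s. With threshold (N) it stops when the force on the tool has changed by that much, and returns True; else False.
- robot.goto_joints(angles): joint-space move.
- robot.gripper_to(opening): finger opening in m; the grip force is fixed at half the most; returns when the fingers have stopped.
- robot.pause(seconds).
- robot.ik(position, orientation): joint angles nearest the present ones, or None.
- robot.get_state(): the state.
- robot.grab_frame(name): name is "scene" or "top" or "wrist"; returns the picture (420x560x3 uint8, red, green, blue); there is no depth.
- robot.camera_info(name): a dict with "fx", "fy", "cx", "cy" (pixels), "dist" ([k1, k2, p1, p2, k3] as OpenCV has them; the pictures are not rectified), "rvec" (rotation vector, rad) and "tvec" (3), from world to camera coordinates, as OpenCV has them. Camera axes: x right, y down, z forward; pixel columns grow to the right and rows downward; lengths in m; the calibration is good to about 2 mm. A picture is of the moment at which its call begins: read the wrist's pose just before it. camera_info takes no time and is no camera call; for the wrist camera it gives the pose at the moment of the call.
A pose or a line that the arm cannot do raises robot.PlanningError and nothing moves.
- robot.sign_off(): hands the job in; it is judged then, once.
The state is a dict: "time": time; "qpos": joint angles; "joint_vel": joint speeds; "effort": joint torques, N m; "ee_pos": TCP position; "tool_rot": TCP orientation; "force": force on the tool from outside, world axes, zero at the start; "moment": the same for the moment, N m; "opening": finger opening in m; "grasp_force": force on a finger pad.
Only numpy, scipy, OpenCV 4.12 (cv2) and the standard library are available. Lean on these libraries where they do the work, as an engineer would, in place of code of your own. Each camera call takes 0.05 s, during which the arm holds its last target. There are 200 camera calls.

TASK

One setting spacer is missing from the pack of lifting lugs in the weld jig: take the loose spacer of the same thickness as the two already in the pack, and set it down on the jig plate with its end started in the mouth of the empty gap. Take the brass drift out of its cup, push the spacer straight back with it until it is hard against the rear fence, and stand the drift upright in its cup again. Do not shift or tip the lugs and spacers already set, and leave everything else on the bench where it is.

Things in the scene. Friction and masses are not known exactly. Their poses are not given: they have to be found in the camera images.
- jig: low weld fit-up jig, fixed: aluminium plate 230 (x) x 200 (y) x 16 mm, origin at the centre of its underside. On it, left (+y) to right, stands the pack: end stop, lug a, packed spacer, lug b, the empty GAP, lug c, packed spacer, lug d, pad of the backed-off pack screw. Near the robot the plate is clear from jig x = -115 to -15 mm. Stop and screw block rise 45 mm above the plate.
- gap_mouth (a point): middle of the gap's open mouth, on the plate's top (16 mm above the bench) at jig x = -15, y = 0 mm, between the near ends of lugs b and c; axes as the jig's. The gap is 19 mm wide, along jig x, centred on jig y = 0.
- home (a point): where the centre of the spacer's underside stands when it is fully home: on the plate's top at jig x = +50, y = 0 mm; axes as the jig's. The spacer's near end then lies 30 mm inside the gap, behind the lugs' near ends.
- fence (a point): middle of the foot of the rear fence's working face, at jig x = +85, y = 0 mm on the plate's top; the face looks to jig -x, a rigid dark steel bar 22 mm high. Axes as the jig's.
- screw_end (a point): outer end of the pack screw, jig y = -124 mm, 40 mm above the bench: keep clear of it
- spacer: the missing bright steel setting spacer, standing on edge on the bench right of the jig: 70 mm long (its x), 16 mm thick (its y), 45 mm high (its z), about 0.33 kg; vertical corners rounded to 5 mm radius, both ends alike (either may go first); origin at the centre of its underside
- spacer_thin: bystander: spacer of the same length and height but 10 mm thick, standing on edge; origin under its centre
- spacer_thick: bystander: spacer of the same length and height but 26 mm thick, standing on edge; origin under its centre
- drift: straight brass drift standing tip down in the cup: 165 mm long, shank 12 mm diameter for the lower 88 mm, handle 16 mm diameter from 94 mm to the top with two dark bands, flat ends, about 0.17 kg, rigid; origin at the centre of the tip's flat end, z along it towards the handle. It stands free on its tip or leans on the rim.
- cup: tool cup, fixed: a steel pipe stub, outside 36 mm, inside 28 mm diameter, on a 75 x 75 x 6 mm foot plate; origin under the centre, rim at z = 90 mm, inner floor at z = 10 mm, left of the jig
- cup_floor (a point): centre of the cup's inner floor, 10 mm above the bench
- lug_a: upright lifting lug (pad-eye), dark mill-scale steel plate: foot 100 mm long (along its x) x 12 mm thick (its y), the foot's ends 32 mm high, rounded crown with a cross hole, 58 mm high at the middle; origin at the centre of its underside. Loose, 0.40 kg; its far end butts the jig's fence. Leftmost (+y), against the end stop.
- lug_b: upright lifting lug (pad-eye), dark mill-scale steel plate: foot 100 mm long (along its x) x 12 mm thick (its y), the foot's ends 32 mm high, rounded crown with a cross hole, 58 mm high at the middle; origin at the centre of its underside. Loose, 0.40 kg; its far end butts the jig's fence. Left wall of the gap.
- lug_c: upright lifting lug (pad-eye), dark mill-scale steel plate: foot 100 mm long (along its x) x 12 mm thick (its y), the foot's ends 32 mm high, rounded crown with a cross hole, 58 mm high at the middle; origin at the centre of its underside. Loose, 0.40 kg; its far end butts the jig's fence. Right wall of the gap.
- lug_d: upright lifting lug (pad-eye), dark mill-scale steel plate: foot 100 mm long (along its x) x 12 mm thick (its y), the foot's ends 32 mm high, rounded crown with a cross hole, 58 mm high at the middle; origin at the centre of its underside. Loose, 0.40 kg; its far end butts the jig's fence. Rightmost, against the screw's pad.
- packed_left: bright steel setting spacer already in the pack, 70 x 16 x 45 mm (x, y, z), origin at the centre of its underside, far end against the fence, loose. Between lugs a and b.
- packed_right: bright steel setting spacer already in the pack, 70 x 16 x 45 mm (x, y, z), origin at the centre of its underside, far end against the fence, loose. Between lugs c and d.
- level: bystander: red spirit level 230 x 22 x 50 mm standing on its long edge at the far side; origin under its centre
- can: bystander: bare aluminium drinks can, 66 mm diameter, 120 mm high; origin under its centre
- tee: bystander: stainless pipe tee, 100 mm long, branch up, 76 mm high; origin under its centre
There are look-alikes about, which are no part of the job. What is shaped like the spacer but green or turquoise is not meant.

How it is judged:
By the outcome, as a careful person would: the job done as asked, in the order asked, and still so for the second after the job is handed in, with the robot touching nothing.
It also fails if it takes over 54 s, if anything falls off the work surface, if the arm or the gripper's body presses on something with over 40 N, if the wrist force passes 120 N, or if a joint passes its speed limit or range.

## Working session

There is one attempt and no reset: what is moved stays moved. The work goes in short steps, each a Python script; the robot and the scene stay as the last script left them, time stands still between calls to the robot, and variables do not carry over. Pictures are saved under pics/ and viewed, at most 10 in all, crops included, and the job is handed in when it is done.

```bash
mkdir -p pics
cat > h.py <<'E'
import numpy as np, cv2
from rig import robot
def save(img,name,crop=None,s=1):
    if crop: u0,v0,u1,v1=crop; img=img[v0:v1,u0:u1]
    img=cv2.resize(img,None,fx=s,fy=s,interpolation=cv2.INTER_CUBIC)
    cv2.imwrite('pics/'+name,img[:,:,::-1])
def world(ci,uv,z):
    K=np.array([[ci['fx'],0,ci['cx']],[0,ci['fy'],ci['cy']],[0,0,1]])
    R=cv2.Rodrigues(np.array(ci['rvec'],float))[0];t=np.array(ci['tvec'],float).ravel()
    n=cv2.undistortPoints(np.array(uv,float).reshape(-1,1,2),K,np.array(ci['dist'],float)).reshape(-1,2)
    d=np.c_[n,np.ones(len(n))]@R; c=-R.T@t
    return c+d*((z-c[2])/d[:,2])[:,None]
def proj(ci,P):
    K=np.array([[ci['fx'],0,ci['cx']],[0,ci['fy'],ci['cy']],[0,0,1]])
    return cv2.projectPoints(np.array(P,float).reshape(-1,3),np.array(ci['rvec'],float),np.array(ci['tvec'],float),K,np.array(ci['dist'],float))[0].reshape(-1,2)
def down(yaw): # tool y axis at angle yaw (+90deg) : tool x at yaw
    c,s=np.cos(yaw),np.sin(yaw)
    return np.array([[c,s,0],[s,-c,0],[0,0,-1.]])
E
python3 - <<'E'
from h import *
np.set_printoptions(precision=3,suppress=True)
for n in ("top","scene"):
    im=robot.grab_frame(n); cv2.imwrite(f'raw_{n}.png',im[:,:,::-1]); save(im,n+'0.png',s=1.42)
    ci=robot.camera_info(n);R=cv2.Rodrigues(np.array(ci['rvec']))[0];print(n,ci['fx'],-R.T@np.array(ci['tvec']).ravel(),R[2])
print(robot.get_state()); print(robot.camera_info('wrist'))
E
```

```text
top 410.8076680745687 [ 0.345 -0.057  1.19 ] [ 0.14  -0.009 -0.99 ]
scene 454.4522146345243 [0.875 0.52  0.968] [-0.312 -0.5   -0.807]
{'time': 0.1, 'qpos': array([-1.345,  0.418, -0.01 ,  1.614,  0.005,  1.111, -0.053]), 'joint_vel': array([ 0.   ,  0.   ,  0.   , -0.001,  0.   , -0.001,  0.001]), 'effort': array([  0.002, -85.258,   0.641, -42.669,  -0.049,   0.016,   0.   ]), 'ee_pos': array([0.165, 0.603, 0.192]), 'tool_rot': array([[-0.965,  0.264, -0.   ],
       [ 0.264,  0.965, -0.001],
       [-0.   , -0.001, -1.   ]]), 'force': array([ 0.257, -0.299, -0.814]), 'moment': array([-0.001, -0.015,  0.004]), 'grasp_force': 0.0, 'opening': 0.09406847126208663}
{'fx': 292.7610522189436, 'fy': 292.7610522189436, 'cx': 281.0718037963112, 'cy': 206.45713201436058, 'dist': array([-0.005,  0.   ,  0.   ,  0.   ,  0.   ]), 'rvec': array([-2.312, -1.765, -0.245]), 'tvec': array([-0.625, -0.029,  0.393])}
```

View pics/top0.png

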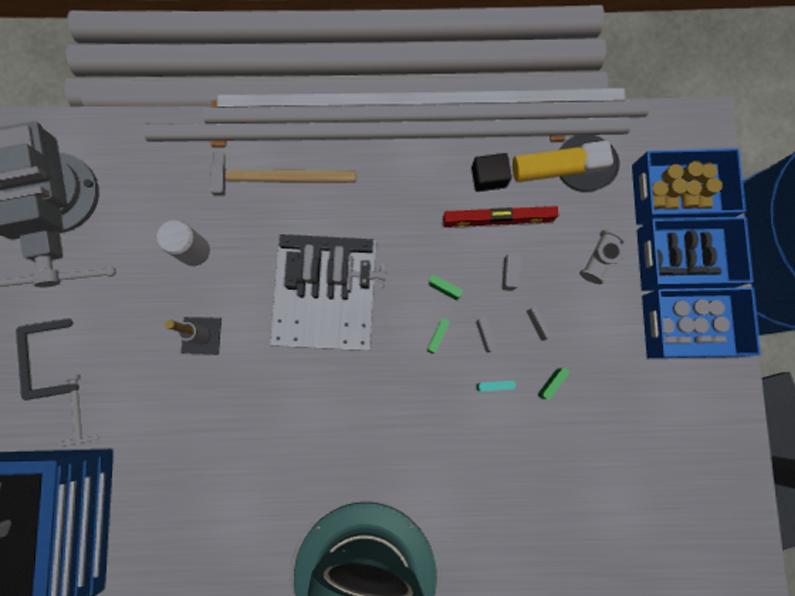

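View pics/scene0.png

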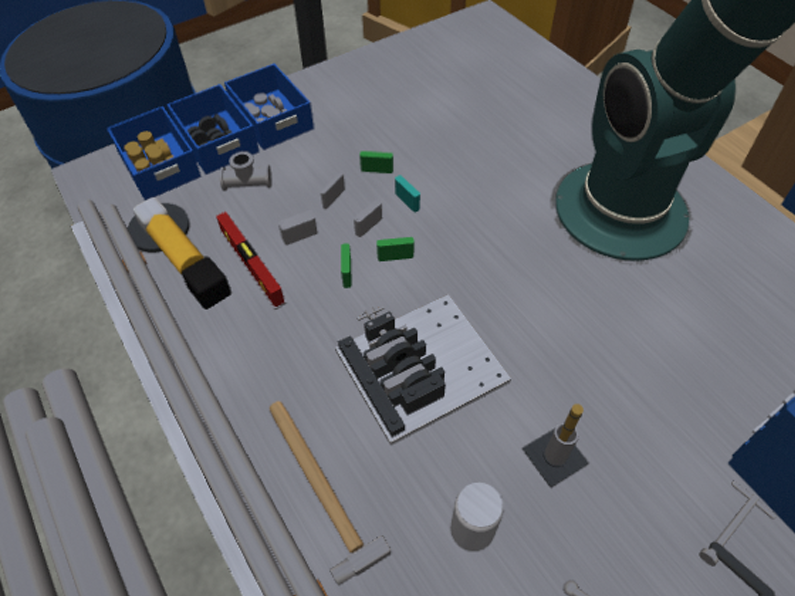

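The top view shows three grey standing bars that could be the spacer, at (484,335), (538,324) and (511,272). The bar at (511,272) is clearly the thickest. Green bars at (446,287), (439,335) and (555,383) and a turquoise one at (497,386) are decoys. The jig is centred near (325,293), and the cup with the leaning drift is near (200,333). Next is one close crop, plus rough coordinates.

Run:
```python
from h import *
np.set_printoptions(precision=4,suppress=True)
im=cv2.imread('raw_top.png')[:,:,::-1]
save(im,'c1.png',(290,165,400,285),5)
ci=robot.camera_info('top'); w=lambda p,z:world(ci,np.array(p)/1.42,z)
print(w([(484,335),(538,324),(511,272)],.03)); print(w([(271,347),(370,350),(376,240),(280,236)],.016)); print(w([(201,336)],.006),w([(170,323)],.17),w([(180,354),(219,354),(221,318),(183,317)],.006))
ci=robot.camera_info('wrist');R=cv2.Rodrigues(ci['rvec'])[0];c=-R.T@ci['tvec'];s=robot.get_state()
print('cam in tool',s['tool_rot'].T@(c-s['ee_pos']),(R@s['tool_rot']))
```

```text
[[ 0.4531 -0.2469  0.03  ]
 [ 0.4732 -0.3556  0.03  ]
 [ 0.5801 -0.3069  0.03  ]]
[[ 0.4386  0.18    0.016 ]
 [ 0.4286 -0.0185  0.016 ]
 [ 0.6556 -0.0342  0.016 ]
 [ 0.6675  0.1635  0.016 ]]
[[0.4646 0.3231 0.006 ]] [[0.472  0.3246 0.17  ]] [[0.4291 0.3639 0.006 ]
 [0.4275 0.2861 0.006 ]
 [0.5006 0.2838 0.006 ]
 [0.5041 0.3602 0.006 ]]
cam in tool [ 0.0803  0.0008 -0.1921] [[-0.0004  1.      0.0011]
 [-0.9614 -0.0001 -0.2752]
 [-0.2752 -0.0011  0.9614]]
```

View pics/c1.png

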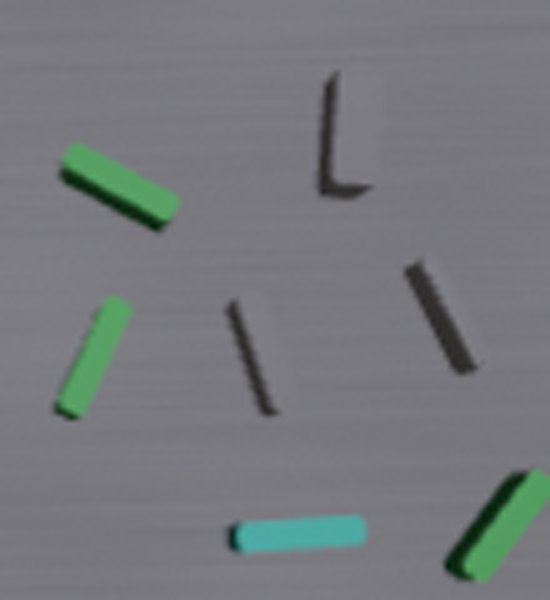

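The left bar (0.453, -0.247) looks about 16 mm thick and the right bar about 10 mm. I'll confirm that with the wrist camera on a tour over the cup, jig and spacers.

Run:
```python
from h import *
import pickle
np.set_printoptions(precision=3,suppress=True)
for p,ys in (((.50,.2,.2),(-4,176)),((.45,-.26,.2),(13,193)),((.53,.07,.07),(-4,176))):
    for y in ys: print(p,y,robot.ik(np.array(p),down(np.radians(y))))
o={}
for n,p,y in (('jig',(.50,.19,.2),176),('sp',(.45,-.28,.17),193)):
    robot.move_ptp(np.array(p),down(np.radians(y))); robot.pause(.2)
    ci=robot.camera_info('wrist'); im=robot.grab_frame('wrist'); o[n]=(ci,im); save(im,f'w_{n}.png',s=1.42)
    s=robot.get_state();print(s['time'],s['ee_pos'],s['qpos'])
pickle.dump(o,open('o.pkl','wb'))
```

```text
(0.5, 0.2, 0.2) -4 [-1.008  0.306  0.692  1.84  -0.221  1.073 -1.872]
(0.5, 0.2, 0.2) 176 [-0.671  0.26   0.277  1.83  -0.081  1.062  1.137]
(0.45, -0.26, 0.2) 13 [-0.451  0.419  1.163  1.892 -0.429  1.114 -0.467]
(0.45, -0.26, 0.2) 193 [-0.455  0.423  1.171  1.892 -0.434  1.116  2.68 ]
(0.53, 0.07, 0.07) -4 [-0.801  0.532  0.782  1.963 -0.497  0.848 -1.389]
(0.53, 0.07, 0.07) 176 [-0.487  0.435  0.367  1.953 -0.214  0.791  1.502]
2.275 [0.5  0.19 0.2 ] [-0.669  0.255  0.293  1.839 -0.083  1.06   1.157]
4.25 [ 0.45 -0.28  0.17] [-0.051  0.323  0.664  1.892 -0.234  1.005  2.513]
```

```bash
ls pics
```

```text
c1.png
scene0.png
top0.png
w_jig.png
w_sp.png
```

View pics/w_jig.png

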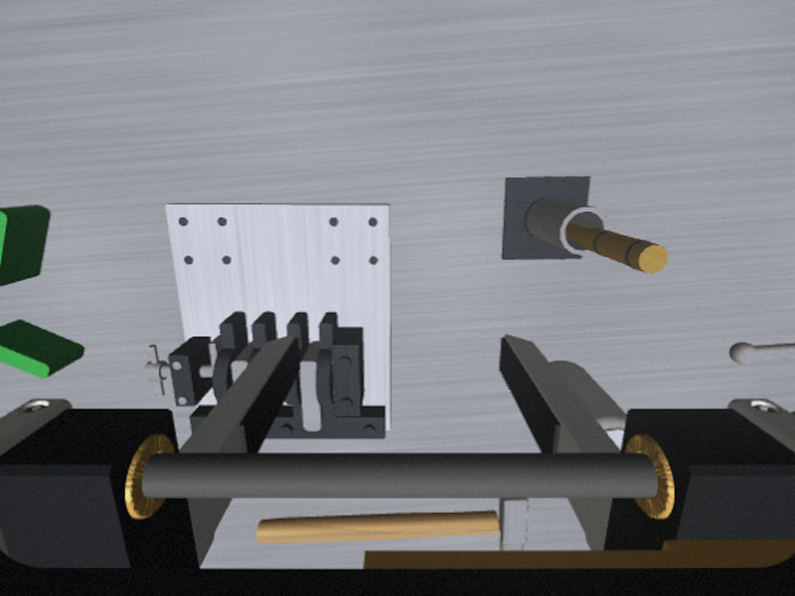

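View pics/w_sp.png

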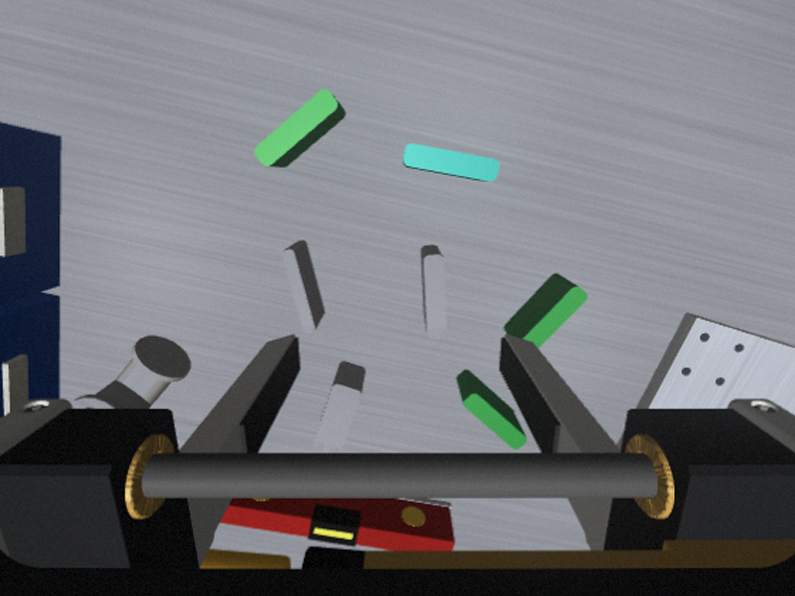

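The wrist view over the jig shows the plate's near corners at (167,205) and (389,204), the lug near ends at about (232–328,315), and the drift leaning in its cup with its top at (653,259). The view over the spacers shows two candidates: left at (303,285) and right at (434,290). I'll enlarge both areas in one crop.

Run:
```python
from h import *
import pickle
o=pickle.load(open('o.pkl','rb'))
a=o['sp'][1][162:242,190:330]; b=o['jig'][1][205:290,110:250]
f=lambda x,s:cv2.resize(x,None,fx=s,fy=s,interpolation=cv2.INTER_CUBIC)
im=np.vstack([f(a,4)[:300],f(b,4)[:300]])
im=np.clip(im.astype(float)*1.0,0,255).astype(np.uint8)
save(im,'c2.png')
```

```text
(no output)
```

View pics/c2.png

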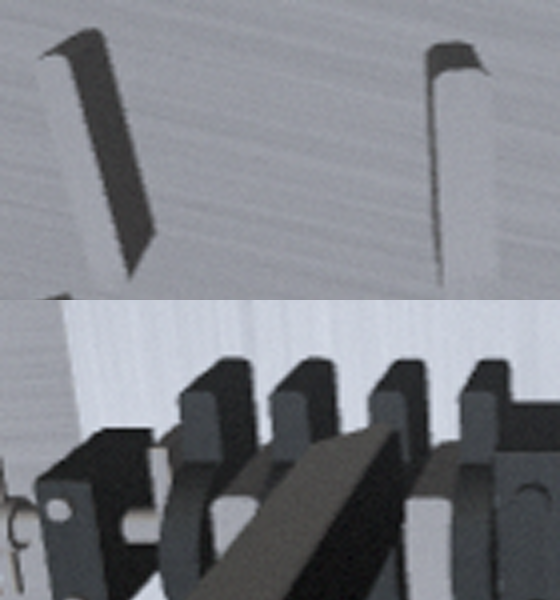

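Over the 70 mm length, the right bar's top face is 14.5 px wide (about 16 mm) and the left bar's is 9 px (about 10 mm), so the right bar is the spacer. The gap lies between lug c's edge at x=308 and lug b's edge at x=372 in the crop. Next I compute the positions.

Run:
```python
from h import *
import pickle
np.set_printoptions(precision=4,suppress=True)
o=pickle.load(open('o.pkl','rb'))
ci=o['sp'][0]
p=lambda u,v:(190+u/4,162+v/4)
L=world(ci,[p(436,85),p(441,285)],.045);Rr=world(ci,[p(491,85),p(497,285)],.045);E=world(ci,[p(461,69)],.045)
print('L',L,'R',Rr,'E',E)
for s in (L,Rr): d=s[1]-s[0];print('yaw',np.degrees(np.arctan2(d[1],d[0])))
d=(L[1]-L[0]+Rr[1]-Rr[0]);d/=np.linalg.norm(d);n=np.array([-d[1],d[0],0])
m=(L.mean(0)+Rr.mean(0))/2; print('thick',(Rr-L)@n)
c=m+d*((E[0]-m)@d+.035);print('spacer',c,np.degrees(np.arctan2(d[1],d[0])))
cj=o['jig'][0];q=lambda u,v:(110+u/4,205+(v-300)/4)
C=world(cj,np.array([(167,205),(389,204),(391,430)])/1.42,.016);print('corners',C,np.linalg.norm(C[1]-C[0]))
e=C[1]-C[0];e/=np.linalg.norm(e);x=np.array([e[1],-e[0],0]);print('jig yaw',np.degrees(np.arctan2(x[1],x[0])),np.degrees(np.arctan2(*(C[2]-C[1])[1::-1])))
print('mouth by corners',(C[0]+C[1])/2+.1*x)
G=world(cj,[q(308,393),q(372,393),q(273,393),q(406,393)],.048);print('gap',G,G[:2].mean(0),G.mean(0))
# drift
ct=robot.camera_info('top')
def ray(ci,uv):
    a=world(ci,[uv],0)[0];b=world(ci,[uv],.2)[0];return a,(b-a)/np.linalg.norm(b-a)
a,u=ray(cj,np.array((653,259))/1.42);b,v=ray(ct,np.array((169,323))/1.42)
s=np.linalg.lstsq(np.c_[u,-v],b-a,rcond=None)[0];print('top',a+s[0]*u,b+s[1]*v)
print('top@.172',world(cj,[np.array((653,259))/1.42],.172))
print('rim',world(cj,[np.array((583,229))/1.42],.09), 'foot',world(cj,np.array([(506,177),(590,177),(502,258)])/1.42,.006))
```

```text
L [[ 0.4303 -0.2634  0.045 ]
 [ 0.4871 -0.2478  0.045 ]] R [[ 0.4269 -0.2486  0.045 ]
 [ 0.4834 -0.232   0.045 ]] E [[ 0.4244 -0.2578  0.045 ]]
yaw 15.406544703649892
yaw 16.42558959761509
thick [0.0151 0.0162]
spacer [ 0.4579 -0.2477  0.045 ] 15.916300371713197
corners [[ 0.4316 -0.0112  0.016 ]
 [ 0.4445  0.1858  0.016 ]
 [ 0.6741  0.1704  0.016 ]] 0.19738295920047547
jig yaw -3.7500398388800806 -3.8372941384163113
mouth by corners [0.5378 0.0807 0.016 ]
gap [[0.5382 0.0704 0.048 ]
 [0.5396 0.0904 0.048 ]
 [0.5374 0.0595 0.048 ]
 [0.5403 0.101  0.048 ]] [0.5389 0.0804 0.048 ] [0.5389 0.0803 0.048 ]
top [0.4688 0.3195 0.1893] [0.4697 0.3191 0.1893]
top@.172 [[0.473 0.33  0.172]]
rim [[0.467  0.3268 0.09  ]] foot [[0.4288 0.2917 0.006 ]
 [0.4339 0.3668 0.006 ]
 [0.5023 0.288  0.006 ]]
```

Both estimates agree: gap mouth at (0.5385, 0.0805), jig yaw -3.8°, and the spacer is 16 mm thick. Now I grasp it and bring it just in front of the mouth.

```bash
cat >> h.py <<'E'
JY=np.radians(-3.8); MOUTH=np.array([.5385,.0805,.016])
JX=np.array([np.cos(JY),np.sin(JY),0]); JN=np.array([-np.sin(JY),np.cos(JY),0])
def jig(x,y,z): return MOUTH+JX*(x+.015)+JN*y+[0,0,z]   # z above plate top
DJ=down(JY+np.pi)
E
python3 - <<'E'
from h import *
np.set_printoptions(precision=4,suppress=True)
st=lambda t:(lambda s:print(t,s['time'],s['ee_pos'],s['opening'],s['grasp_force'],s['force']))(robot.get_state())
R=down(np.radians(195.9)); c=np.array([.4579,-.2477,0])
print(robot.ik(jig(-.055,0,.03),DJ))
robot.gripper_to(.046)
robot.move_ptp(c+[0,0,.11],R)
robot.move_linear(c+[0,0,.027],.12); st('at')
robot.gripper_to(.0); st('grip')
if robot.get_state()['opening']>.012:
    robot.move_linear(c+[0,0,.14],.2); st('up')
    robot.move_ptp(jig(-.055,0,.11),DJ); robot.move_linear(jig(-.055,0,.031),.12); robot.pause(.2); st('mouth')
    ci=robot.camera_info('wrist'); im=robot.grab_frame('wrist')
    import pickle; pickle.dump((ci,im),open('m.pkl','wb'))
    save(im,'m.png',(190,130,370,290),4)
E
```

```text
[-0.668   0.46    0.5393  2.0404 -0.3489  0.73    1.5935]
at 6.3417 [ 0.4583 -0.2481  0.0277] 0.046184281852843664 0.0 [ 0.1178  0.4841 -0.2405]
grip 6.925 [ 0.458  -0.2478  0.0272] 0.0155416671063925 29.971391558647156 [-0.0549  0.1888  3.4132]
up 7.6417 [ 0.4574 -0.2472  0.139 ] 0.015659139612769414 29.955542385578156 [-1.3871  0.2493 -2.9239]
mouth 9.9083 [0.499  0.0833 0.0476] 0.01523224735848804 29.95607614517212 [ 0.4487 -0.5553 -3.1567]
```

View pics/m.png

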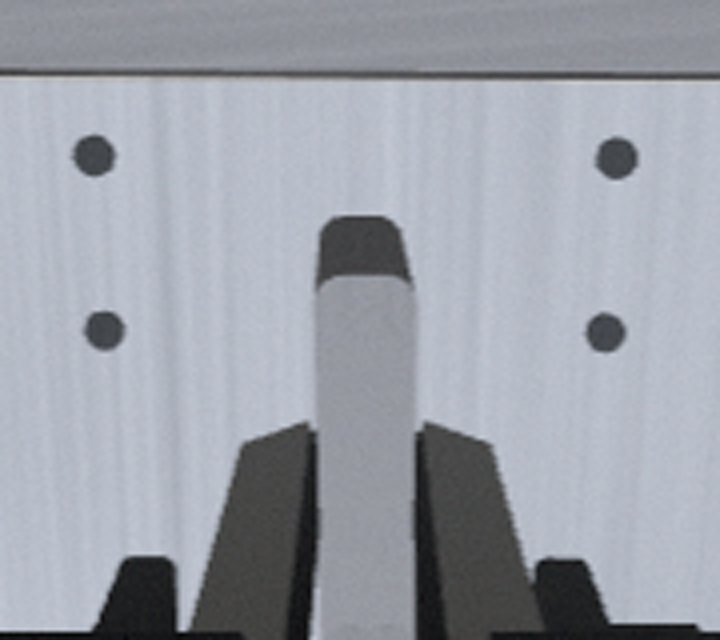

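The picture shows the held spacer with its near top edge at x≈317–412 and its foot centred at x≈361. The plate's hole pairs centre on x≈355, and the lug d and lug a pair on x≈354.5. The yaw is aligned, with a sideways offset of about 1 mm that I'll check numerically.

Run:
```python
from h import *
import pickle
np.set_printoptions(precision=4,suppress=True)
ci,im=pickle.load(open('m.pkl','rb'))
def J(pts,z):
    w=world(ci,[(190+u/4,130+v/4) for u,v in pts],z); d=w-MOUTH; return np.c_[d@JX-.015,d@JN]*1000
print('holes',J([(94,155),(616,158),(105,330),(606,333)],.016))
print('lugs foot',J([(122,558),(174,558),(538,558),(585,558)],.016))
print('spacer top end',J([(317,290),(412,290),(364,275)],.016+.049))
print('spacer foot',J([(320,240),(404,240),(361,216)],.020))
print('plate edge',J([(20,73),(700,77)],.016))
```

```text
holes [[-100.8628  -51.0844]
 [-100.2648   49.0048]
 [ -65.7545  -51.1243]
 [ -65.1112   49.0764]]
lugs foot [[-15.1881 -50.635 ]
 [-15.192  -39.6118]
 [-15.1864  37.5094]
 [-15.1814  47.4697]]
spacer top end [[-87.3868  -6.5715]
 [-87.3844   8.1123]
 [-89.7796   0.6939]]
spacer foot [[-85.077   -7.7808]
 [-85.0742   8.3514]
 [-89.7678   0.0981]]
plate edge [[-116.3482  -64.0291]
 [-115.5784   63.925 ]]
```

```bash
sed -i 's/JY=np.radians(-3.8); MOUTH=.*/JY=np.radians(-3.95); MOUTH=np.array([.5385,.0805,.016])+np.array([-.0689,-.9976,0])*.0013*np.array([-1,1,1])*np.array([-1,1,1])/' h.py
python3 - <<'E'
from h import *
np.set_printoptions(precision=4,suppress=True)
st=lambda t,*a:(lambda s:print(t,*a,s['time'],s['ee_pos'],s['opening'],s['force']))(robot.get_state())
z=.031
robot.move_linear(jig(-.055,0,z),.05,frame=DJ); robot.pause(.1); st('shift')
h=robot.move_linear(jig(-.038,0,z),.03,threshold=6); st('in',h)
if not h:
    p=robot.get_state()['ee_pos']; t=p.copy(); t[2]=.0405
    h=robot.move_linear(t,.02,threshold=5); st('down',h)
    robot.gripper_to(.046); st('rel')
    t=robot.get_state()['ee_pos']; t[2]=.19
    robot.move_linear(t,.2); t=t-.07*JX; robot.move_linear(t,.2); robot.pause(.15)
    ci=robot.camera_info('wrist'); im=robot.grab_frame('wrist')
    import pickle; pickle.dump((ci,im),open('m2.pkl','wb')); st('end')
    save(im,'m2.png',(190,150,370,290),4)
E
```

```text
shift 10.3083 [0.4985 0.082  0.047 ] 0.01542591991826697 [-0.5945 -0.8841 -3.0433]
in False 11.025 [0.5153 0.0807 0.0469] 0.015357903612047625 [ 0.1363  0.2768 -2.3499]
down True 11.3167 [0.5155 0.0804 0.0428] 0.015194227754087885 [-0.1231 -1.4281  3.8518]
rel 11.975 [0.515  0.0807 0.0425] 0.04590066828266462 [-0.3822 -0.7436 -0.9053]
end 13.5583 [0.4456 0.0853 0.1897] 0.04594660392070527 [-0.5556  0.929   0.1316]
```

View pics/m2.png

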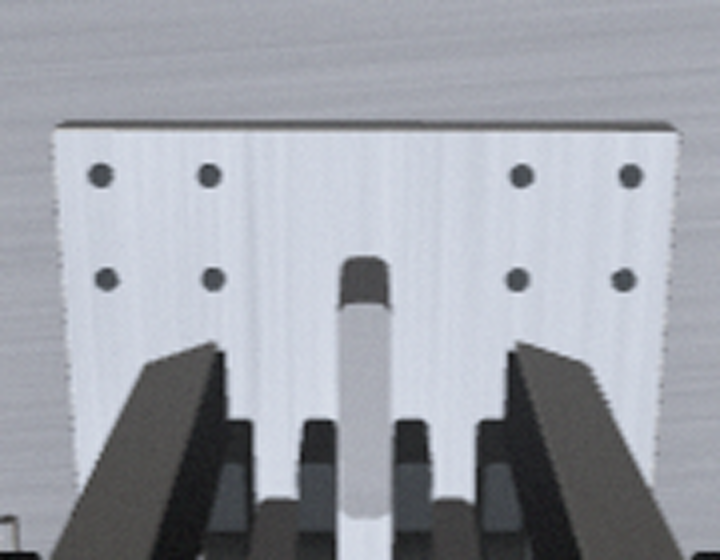

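The spacer stands straight with its end about 12 mm into the mouth, centred between lug c (302–338) and lug b (393–430). Next I check whether the drift is upright, using the earlier wrist and top views.

Run:
```python
from h import *
import pickle
np.set_printoptions(precision=1,suppress=True)
ci,im=pickle.load(open('o.pkl','rb'))['jig']
for x,y in ((.473,.330),(.4675,.327)):
    P=[(x,y,z) for z in (.09,.104,.13,.175)]
    print(proj(ci,P)*1.42, (proj(robot.camera_info('top'),P)*1.42)[-1],(proj(robot.camera_info('scene'),P)*1.42)[-1])
print('rim',proj(ci,[(.4675,.327,.09)])*1.42)
a=cv2.resize(im[110:210,345:485],None,fx=5,fy=5,interpolation=cv2.INTER_CUBIC); save(a,'d.png')
print(robot.ik(np.array([.473,.330,.14]),down(np.radians(86))))
```

```text
[[587.  236.9]
 [595.8 239.8]
 [614.3 246. ]
 [656.3 260.1]] [165.8 322.2] [577.  410.8]
[[583.3 229.6]
 [591.9 232.2]
 [610.2 237.7]
 [651.6 250.2]] [167.4 325.3] [578.5 407.1]
rim [[583.3 229.6]]
[-1.2  0.5  0.7  1.8 -0.3  1.  -0.4]
```

View pics/d.png

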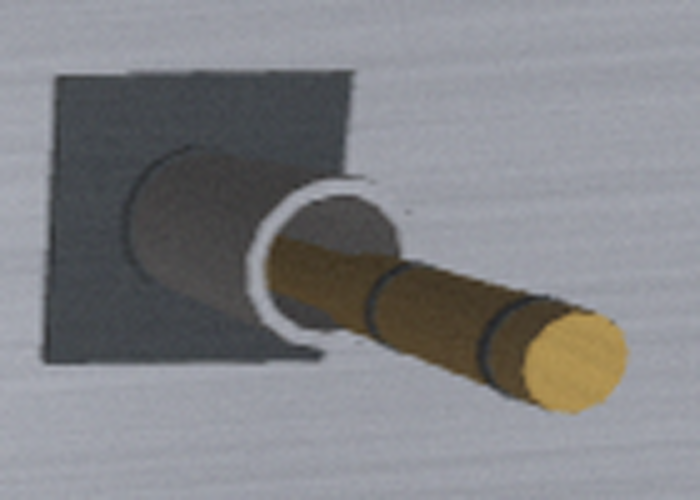

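The drift stands upright near (0.472, 0.328), after correcting for the wrist camera's -1.3 mm bias in y. I grasp it with the fingers closing along the push direction, lift it, and go to the pre-push pose with a numeric check of the tip position.

```bash
cat >> h.py <<'E'
DP=down(JY+np.pi/2)
DR=np.array([.472,.3283,0])
def st(t,*a):
    s=robot.get_state();print(t,*a,round(s['time'],2),s['ee_pos'].round(4),round(s['opening'],4),s['force'].round(1))
E
python3 - <<'E'
from h import *
np.set_printoptions(precision=1,suppress=True)
robot.gripper_to(.05)
robot.move_ptp(DR+[0,0,.24],DP); robot.move_linear(DR+[0,0,.14],.15); st('at')
robot.gripper_to(0); st('grip')
if robot.get_state()['opening']>.012:
    robot.move_linear(DR+[0,0,.25],.2); st('up')
    robot.move_ptp(jig(-.1,0,.23),DP); robot.move_linear(jig(-.1,0,.138),.15); robot.pause(.15); st('pre')
    ci=robot.camera_info('wrist'); im=robot.grab_frame('wrist')
    s=robot.get_state();T=s['tool_rot'];p=s['ee_pos']
    hsv=cv2.cvtColor(im,cv2.COLOR_RGB2HSV); m=cv2.inRange(hsv,(12,90,40),(32,255,255))
    n,l,stt,ce=cv2.connectedComponentsWithStats(m); 
    for i in range(1,n):
        if stt[i,4]>30: print(stt[i],ce[i])
    a=np.linspace(0,2*np.pi,24)
    ring=np.array([p+T@[.006*np.cos(t),.006*np.sin(t),.13] for t in a]); q=proj(ci,ring); print('tip ring pred',q.min(0),q.max(0))
    ring=np.array([p+T@[.006*np.cos(t),.006*np.sin(t),.05] for t in a]); q=proj(ci,ring); print('shank pred',q.min(0),q.max(0))
    import pickle; pickle.dump((ci,im,m),open('m3.pkl','wb'))
    for r in range(0,420,8):
        c=np.flatnonzero(m[r]); 
        if len(c): print(r,c[0],c[-1],len(c),end=' | ')
E
```

```text
at 16.38 [0.5 0.3 0.1] 0.0502 [0.5 0.4 0.6]
grip 17.02 [0.5 0.3 0.1] 0.0154 [-0.7  0.1  1.5]
up 17.73 [0.5 0.3 0.2] 0.0154 [-0.5 -0.2 -2.1]
pre 19.61 [0.5 0.1 0.2] 0.0152 [-0.1 -0.5 -1.9]
[274 212  12  13  49] [278.8 218.5]
[555 219   5  17  35] [558.2 228.2]
[270 225  23  23 345] [280.9 236.1]
[268 247  27  30 637] [281.  261.7]
[244 306  10  60 374] [247.9 336.6]
[309 306  10  60 354] [314.4 337. ]
[  87  381  325   20 4707] [266.3 392.5]
[457 381  11  19 130] [461.8 390.6]
tip ring pred [275.7 191.5] [286.3 201.7]
shank pred [274.  212.5] [287.7 225.6]
216 277 279 3 | 224 274 559 4 | 232 272 559 21 | 240 271 291 21 | 248 276 286 11 | 256 269 293 25 | 264 268 294 27 | 272 272 290 19 | 312 247 315 13 | 320 246 316 10 | 328 245 317 10 | 336 245 318 11 | 344 244 318 11 | 352 244 318 18 | 360 245 317 14 | 384 310 462 100 | 392 92 466 324 | 400 146 411 231 |
```

Run:
```python
from h import *
import pickle
ci,im,m=pickle.load(open('m3.pkl','rb'))
s=robot.get_state();T=s['tool_rot'];p=s['ee_pos'];a=np.linspace(0,6.28,40)
for z,r in ((.13,.006),(.042,.006),(.036,.008),(-.035,.008)):
    q=proj(ci,[p+T@[r*np.cos(t),r*np.sin(t),z] for t in a]);print(z,q.min(0).round(1),q.max(0).round(1))
for r in list(range(180,228,2))+list(range(268,290,3)): print(r,im[r,262:302:3].astype(int).tolist() if 0 else [tuple(x) for x in im[r,[266,276,281,286,296]].tolist()])
```

```text
0.13 [275.7 191.5] [286.3 201.8]
0.042 [273.8 215.4] [288.  228.8]
0.036 [271.2 215.3] [290.5 233.6]
-0.035 [267.2 252.4] [294.1 276.8]
180 [(160, 162, 169), (209, 213, 225), (207, 212, 224), (204, 211, 222), (206, 212, 224)]
182 [(147, 149, 157), (211, 217, 227), (211, 216, 227), (209, 216, 227), (210, 216, 227)]
184 [(147, 147, 154), (209, 213, 224), (209, 214, 225), (207, 213, 223), (208, 216, 226)]
186 [(143, 146, 152), (214, 221, 229), (213, 218, 228), (214, 219, 229), (213, 219, 229)]
188 [(151, 154, 162), (211, 218, 228), (212, 218, 228), (210, 217, 227), (212, 218, 228)]
190 [(153, 154, 164), (221, 227, 234), (220, 226, 232), (221, 226, 233), (219, 225, 232)]
192 [(155, 157, 166), (209, 215, 226), (177, 176, 178), (211, 216, 227), (211, 216, 227)]
194 [(150, 154, 164), (201, 203, 212), (83, 72, 56), (209, 215, 225), (211, 217, 227)]
196 [(153, 157, 164), (142, 140, 139), (85, 75, 57), (149, 151, 156), (208, 213, 223)]
198 [(154, 158, 165), (146, 146, 146), (83, 72, 59), (135, 132, 128), (211, 216, 227)]
200 [(150, 156, 164), (119, 114, 105), (80, 68, 53), (113, 108, 97), (213
[... 1033 characters left out ...]
, 50), (77, 69, 61), (200, 205, 217)]
268 [(28, 23, 25), (180, 150, 84), (187, 158, 87), (181, 151, 84), (33, 32, 33)]
271 [(28, 29, 30), (179, 151, 83), (187, 154, 87), (184, 151, 85), (31, 29, 30)]
274 [(25, 24, 25), (190, 156, 86), (184, 153, 87), (184, 156, 90), (31, 29, 30)]
277 [(28, 27, 26), (166, 171, 178), (161, 162, 170), (166, 169, 177), (29, 26, 29)]
280 [(30, 26, 29), (167, 170, 178), (162, 165, 173), (163, 167, 174), (27, 25, 27)]
283 [(28, 28, 26), (164, 166, 176), (164, 165, 173), (164, 168, 174), (30, 28, 29)]
286 [(29, 27, 28), (164, 169, 176), (163, 166, 174), (165, 166, 176), (24, 23, 23)]
289 [(27, 23, 25), (166, 168, 176), (163, 166, 173), (166, 167, 177), (22, 23, 24)]
```

The drift sits upright in the grip, with tip and top rows matching the prediction within 1 px. Now the push.

Run:
```python
from h import *
z=.138
h=robot.move_linear(jig(0.002,0,z),.045,threshold=12); st('push',h)
J=lambda:(robot.get_state()['ee_pos']-jig(0,0,0))
print('jig',J()@JX,J()@JN)
if not h:
    robot.pause(.1); h=robot.move_linear(jig(.018,0,z),.02,threshold=14); st('fence',h); print('jig',J()@JX,J()@JN)
```

```text
push False 22.07 [0.5553 0.0781 0.154 ] 0.0157 [-1.6  0.2 -2.8]
jig 0.0018968986480162999 4.861438883128221e-05
fence False 23.12 [0.5709 0.0769 0.1538] 0.0159 [-7.1  1.4  0.8]
jig 0.017528967187240205 -4.63557274358589e-05
```

The push ran 8 mm past the expected contact with only about 7 N, so the drift may have swivelled a little in the pads. I'll back off and look at both the drift and the pack in one composite.

Run:
```python
from h import *
import pickle
robot.move_linear(jig(-.03,0,.138),.08); st('back')
robot.move_linear(jig(-.03,0,.225),.15); robot.move_linear(jig(-.1,0,.225),.2); robot.pause(.15); st('b')
ci=robot.camera_info('wrist'); w=robot.grab_frame('wrist'); t=robot.grab_frame('top'); s=robot.grab_frame('scene')
pickle.dump((ci,w,t,s),open('m4.pkl','wb'))
f=lambda x,k,W,H:cv2.resize(x,None,fx=k,fy=k,interpolation=cv2.INTER_CUBIC)[:H,:W]
print(proj(ci,[jig(-.015,0,0),jig(.015,0,.045),jig(.085,0,.045)]))
a=cv2.resize(w,(520,390)); b=f(s[200:310,230:365],4,540,210*2)
B=np.zeros((600,800,3),np.uint8); B[:390,:400]=w[15:405,100:500]; B[:440,400:800]=f(s[205:315,235:335],4,400,440); B[390:600,:400]=f(t[160:212,185:285],4,400,208)[:210] if 0 else cv2.resize(t[160:212,185:285],(400,210),interpolation=cv2.INTER_CUBIC)
save(B,'fin.png')
```

```text
back 23.88 [0.524  0.0803 0.1542] 0.0154 [ 0.1 -0.2 -2.1]
b 25.26 [0.4541 0.0849 0.2407] 0.0152 [-0.6 -1.  -1.4]
[[339.66586084 180.33337106]
 [369.42067864 186.98664451]
 [423.31812299 186.97060692]]
```

View pics/fin.png

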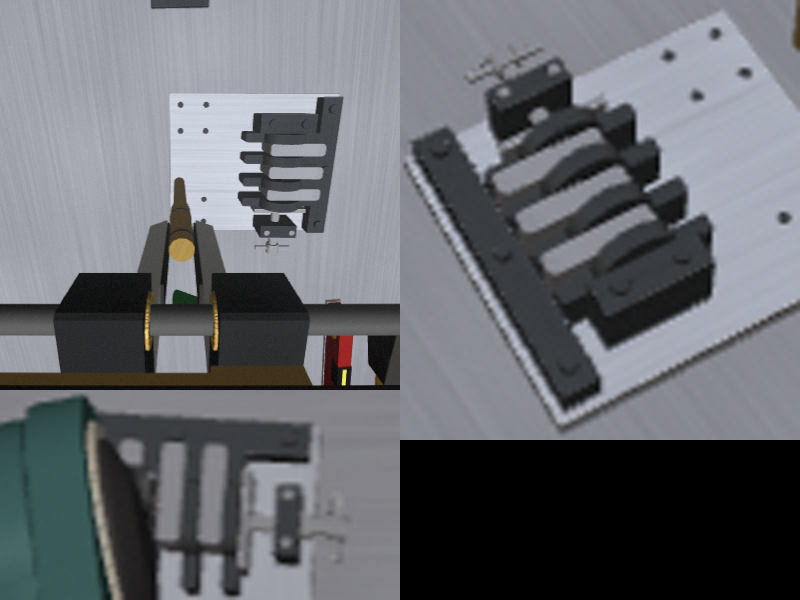

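Run:
```python
from h import *
import pickle
ci,w,t,s=pickle.load(open('m4.pkl','rb'))
g=w.mean(2)
def edge(row,a,b):
    p=g[row-1:row+2,a:b].mean(0);d=np.diff(p);return round(a+d.argmax()+.5,1),round(a+d.argmin()+.5,1)
D={}
for n,y,r in (('left',.028,.3),('mid',0,0),('right',-.028,0)):
    q=proj(ci,[jig(.015,y,.045),jig(.085,y,.045)]);row=int(round(q[:,1].mean()))
    print(n,q.round(1).tolist())
    for k in (-4,-2,0,2,4):
        p=g[row+k]; c=np.flatnonzero(p[360:435]>140)+360
        # subpixel crossings of 140
        L=c[0]-1+(140-p[c[0]-1])/(p[c[0]]-p[c[0]-1]);R=c[-1]+(p[c[-1]]-140)/(p[c[-1]]-p[c[-1]+1]); print('  ',row+k,round(L,1),round(R,1),len(c))
m=(w[:,:,0].astype(int)-w[:,:,2]>18)
for r in range(185,250,6):
    c=np.flatnonzero(m[r,240:330])+240; print(r,c[:1],c[-1:],end=' ')
T=robot.get_state();q=proj(ci,[T['ee_pos']+T['tool_rot']@[0,0,z] for z in (.13,.04,-.035)]);print(q.round(1).tolist())
```

```text
left [[371.2, 165.4], [426.3, 165.4]]
   161 465.0 425.5 56
   163 -inf 425.6 56
   165 392.0 425.3 58
   167 370.7 424.7 54
   169 371.0 424.3 54
mid [[369.4, 187.0], [423.3, 187.0]]
   183 370.2 421.4 53
   185 360.7 422.0 56
   187 378.3 393.5 57
   189 369.0 351.0 55
   191 369.0 356.0 56
right [[367.7, 207.7], [420.5, 207.7]]
   204 400.6 424.1 21
   206 367.7 476.5 41
   208 367.2 446.0 57
   210 367.2 357.0 58
   212 367.0 474.5 57
185 [] [] 191 [] [] 197 [275] [283] 203 [274] [283] 209 [274] [284] 215 [274] [285] 221 [272] [287] 227 [274] [287] 233 [271] [290] 239 [270] [291] 245 [270] [292] [[281.0, 196.8], [280.8, 223.0], [280.6, 265.0]]<stdin>:14: RuntimeWarning: divide by zero encountered in scalar divide
```

The spacer's near end is home: the residual to prediction is -0.4 px, the same as both packed spacers. The drift is about 1° off in the grip, so I tilt the tool to compensate and return it to the cup.

Run:
```python
from h import *
import pickle
R=DP@cv2.Rodrigues(np.array([-.0166,0,0]))[0]
C=np.array([.4678,.3262,0])
robot.move_ptp(C+[0,0,.25],R); robot.pause(.1); st('over')
h=robot.move_linear(C+[0,0,.16],.15,threshold=6); st('in',h)
if not h:
    h=robot.move_linear(C+[0,0,.137],.025,threshold=4); st('floor',h)
    robot.pause(.2); robot.gripper_to(.03); robot.gripper_to(.06); st('rel')
    robot.move_linear(C+[0,0,.26],.2,frame=R); st('up')
    robot.move_ptp(np.array([.5,.19,.2]),DJ); robot.pause(.2)
    ci=robot.camera_info('wrist'); im=robot.grab_frame('wrist'); pickle.dump((ci,im),open('m5.pkl','wb')); st('look')
    m=((im[:,:,0].astype(int)-im[:,:,2]>35)*255).astype(np.uint8)
    n,l,s,c=cv2.connectedComponentsWithStats(m)
    for i in range(1,n):
        if s[i,4]>40: print(s[i],c[i].round(1))
    hs=cv2.inRange(im,(150,110,50),(255,215,130)); n,l,s,c=cv2.connectedComponentsWithStats(hs)
    print([(s[i].tolist(),c[i].round(1)) for i in range(1,n) if s[i,4]>60])
    print(proj(ci,[C+[0,0,z] for z in (.104,.135,.175)]).round(1).tolist())
```

```text
over 26.47 [0.4684 0.3247 0.2503] 0.0152 [ 0.   0.3 -2.4]
in False 27.22 [0.4683 0.3262 0.1609] 0.0151 [-0.4 -0.4 -0.9]
floor True 27.96 [0.4679 0.3263 0.1402] 0.0157 [-0.7  0.6  6.7]
rel 29.27 [0.4673 0.326  0.1398] 0.0598 [-0.5 -0.3  0.3]
up 30.02 [0.4673 0.326  0.259 ] 0.0604 [ 0.3 -0.8 -0.8]
look 31.89 [0.5    0.1902 0.2   ] 0.0597 [-0.4 -1.5 -0.4]
[399 161  18  11  82] [408.5 165.1]
[419 164  21  17 139] [427.9 172.1]
[442 166  27  20 375] [456.5 175.9]
[155 307  23  59 566] [163.4 337.5]
[384 307  24  59 648] [398.3 337.6]
[ 196  361  156   21 2394] [272.3 371.3]
[ 183  381  325   19 4212] [359.7 392.4]
[([448, 166, 21, 21, 326], array([458. , 175.7])), ([156, 328, 7, 37, 125], array([158.4, 347.4])), ([398, 332, 9, 33, 119], array([403.5, 349.7])), ([196, 365, 156, 17, 1693], array([271.3, 373. ]))]
[[416.3, 163.7], [431.9, 168.5], [458.2, 176.5]]
```

The drift's top end is at (458.0, 175.7) and an upright drift predicts (458.2, 176.5), so it stands upright in the cup. The robot is clear, so I hand in.

```bash
python3 -c "
from rig import robot
print(robot.sign_off())"
```

```text
the job is handed in; nothing more can be done
None
```

The 16 mm spacer is in the gap and pushed home, level with the two packed spacers to within camera accuracy; the drift stands upright in its cup again, and I handed the job in at about 32 s.

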